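Slide the ceramic disc into its nest and close the keeper

TASK

Nest the white ceramic levelling disc for the press check: slide it flat along the plate towards the two dowel pins, without lifting it off (its lapped face chips when set down), until it drops fully into the shallow round pocket. Then swing the keeper arm with the black knob over the disc as far as it goes, let go, and leave the other things on the bench where they are.

Things in the scene. Friction and masses are not known exactly. Their poses are not given: they have to be found in the camera images.
- nest_plate: Fixed aluminium plate, 250 (its x) x 120 (its y) x 14 mm; place and yaw change from start to start. Origin at the centre of its underside, on the bench; z up. The pocket lies on its centre line, 45 mm from the origin along +x; the disc starts on the -x half and is slid along +x towards the pocket, the pins and the keeper.
- pocket (a point): Centre of the pocket's floor, 10 mm above the bench. The pocket is round, 65 mm across and 4 mm deep, with a 1 mm chamfer; axes of nest_plate.
- plate_top (a point): Point above the pocket's centre at the plate's top, 14 mm above the bench; axes of nest_plate. Two steel dowel pins, 8 mm across and 7 mm high above the top, stand just past the pocket with their axes 35.5 mm from this point, 35 degrees to each side of +x: a disc slid along +x into both pins is over the pocket (within 1 mm) and drops.
- disc_center (a point): Centre (half-way up) of the loose white ceramic disc: 62 mm across, 12 mm thick, flat both sides, 140 g, z is its axis. Lying on the plate its centre is 20 mm above the bench; seated in the pocket 16 mm, with 8 mm of its edge standing above the plate's top.
- keeper (a joint): Swing of the keeper arm about its upright pivot, rad: 0 open, the arm pointing 60 degrees from the plate's +x towards +y; 1.4 at its end stop over the disc, pointing 140 degrees. It grows anticlockwise seen from above, has light friction and stays where it is left. Its underside passes 1.5 mm above a seated disc but is blocked by a disc that is not down in the pocket.
- keeper_pivot (a point): Axis of the keeper, fixed on the plate 95 mm along its +x and 42 mm along its -y from the plate's origin, at the underside of the arm, 23.5 mm above the bench. The arm is dark steel, 60 mm from pivot to tip, 6 mm thick; the pivot screw's head tops out 34.5 mm above the bench.
- keeper_knob (a point): Half-way up the upright black knob on the arm's end, 50 mm from the pivot axis, 45.5 mm above the bench. The knob is round, 15 mm across, from 39 to 57 mm above the bench, on a thinner neck down to 29 mm; push it sideways or pinch it from above.
- loupe: Black eye loupe, 37 mm across, 40 mm high, standing loose in front of the plate; not to be disturbed. Origin under its centre.
- tweezers: Black tweezers, 127 x 16 x 10 mm, lying loose in front of the plate; not to be disturbed. Origin under the centre.
- dropper: Amber dropper bottle, 30 mm across, 104 mm high, standing to the left; not to be disturbed. Origin under its centre.
- cup: Clear cup of swabs, 51 mm across, 109 mm high, standing to the left; not to be disturbed. Origin under its centre.
Mind the look-alikes: they are no part of the job. What is shaped like the part that bears disc_center but purple is not meant.

How it is judged (in metres and radians):
On the way, in this order (a step that is already met when the one before it is completed fails the run):
1. the disc has dropped flat into the pocket, the keeper still open (horizontal distance between disc_center and pocket below 0.004 m and z of disc_center in the frame of pocket below 0.0075 m and angle between disc_center's own z axis and vertical below 0.05 rad and value of joint keeper below 0.6 rad), for 0.3 s.
2. the keeper is swung over the disc (value of joint keeper above 1.2 rad), for 0.2 s.
At the end, for the whole second after the job is handed in: The disc lies flat in the pocket (centre within 4 mm of the pocket's axis and no more than 1.5 mm above its seated height, tilt under 0.05 rad), and the keeper stands over it past 1.2 rad of its 1.4 (horizontal distance between disc_center and pocket below 0.004 m and z of disc_center in the frame of pocket below 0.0075 m and angle between disc_center's own z axis and vertical below 0.05 rad and value of joint keeper above 1.2 rad); the robot touches nothing.
It fails at once if the disc is lifted off the plate (its centre more than 5 mm above its sliding height) (z of disc_center in the frame of plate_top above 0.011 m).
It fails at once if the disc is tipped up (more than 0.35 rad) (angle between disc_center's own z axis and vertical above 0.35 rad).
It fails at once if a bystander is pushed more than 30 mm (distance of any of loupe, tweezers, dropper, cup from where it was at the start of the episode above 0.03 m).
It also fails if it takes over 64 s, if anything falls off the work surface, if the arm or the gripper's body presses on something with over 40 N, if the wrist force passes 120 N, or if a joint passes its speed limit or range.

ROBOT

A 6-joint arm with a two-finger parallel gripper is mounted at the origin on a cart in front of the work surface, level with it; the furniture and walls round the work are solid. World frame = base frame: x ahead of the robot, y to its left, z up, the work surface at z = 0. Lengths are in m, angles in degrees, forces in N, time in s.
With the tool pointing down it reaches from about 0.35 to 0.875 m from the base axis. Payload 4.2 kg.
Tool frame: the origin (TCP) lies on the centre line of the jaws, within the pads' length; the fingertips stand tip_reach ahead of it and the grasp point (between the pads) is the TCP (tip_reach is the distance from the TCP to the fingertips, in m); z points along the fingers, y is the line along which they close (so a half turn about z gives the same grasp; the last joint's range is limited). The gripper opens to 87 mm and grips with 3 to 60 N. Pads are 19 mm wide; open, the fingers measure 117 mm over their backs; the gripper's body (75 mm by 190 mm) begins 51 mm behind the grasp point.
Start: joints at [-59.038, 22.042, 0.453, 0, -68.411, -14.817], TCP at [0.174, -0.6, 0.242] pointing down, gripper open.
Joint ranges: [-179.83, 179.83], [-69.29, 118.12], [-61.27, 80.66], [-181.25, 117.63], [-171.15, -9.14], [-177.46, 177.46]. Speed limits (degrees/s): [159.86, 159.86, 180, 180, 180, 180].

INTERFACE

Orientations are given as a 3x3 rotation matrix whose columns are the frame's x, y, z axes.
In Python, from station import sense, capture, finish_job, tip_reach gives the robot as it stands.
- The arm moves only by the tool arm_command, never from a script. Its argument "deltas" is a list of rows, each a list of 7 numbers: the turn, a rotation vector about the tool's x, y, z in rad, then the shift along the tool's x, y, z in cm, then the closure, from -1 (fully open) to 1 (shut), so that 0 is half open. In form: [[rx, ry, rz, dx, dy, dz, hand], ...]. A call has 1 to 8 rows; each row is the pose to reach, as a shift and turn from the pose commanded when the call began, along the tool's axes at that moment; what a row does not reach only later rows make up. A row lasts 1/12 s, in which the tool goes at most 41.7 mm and 7.16 degrees, less where a joint would pass 70% of its speed; a pose out of reach is approached as far as the arm can. A call with a gripper value outside its range is refused whole. The fingers move at their own pace and stop on an object; the grip force is fixed at half the most. Time passes only in rows, so rows that repeat a pose let the fingers close. It gives the time, the measured TCP pose, the force, the opening and the grip force at its end, in the units of the state.
- sense(): the state, without advancing time (a new reading comes with each control period).
- capture(name): name is "scene" or "side" or "wrist"; returns a dict with "pixels" (400x640x3 uint8, blue, green, red), "fovy" (degrees; the focal length in pixels is half the picture's height over the tangent of half this angle, whatever the lens; pixels are square), "cx", "cy" (the principal point, pixels), "rvec" (rotation vector, rad) and "tvec" (3), from world to camera coordinates, as OpenCV has them. Camera axes: x right, y down, z forward; pixel columns grow to the right and rows downward; lengths in m; the calibration is good to about 2 mm. A picture is of the moment at which its call begins. There is no depth.
- finish_job(): hands the job in; it is judged then, once.
The state is a dict: "time_s": time; "joints": joint angles; "joint_velocities": joint speeds; "effort": joint torques, N m; "tcp_pos": TCP position; "ee_rot": TCP orientation; "wrist_force": force on the tool from outside, world axes, zero at the start; "moment": the same for the moment, N m; "gripper_width": opening from 0.0 (shut) to 1.0 (fully open); "gripper_force": force on a finger pad.
Only numpy, scipy, OpenCV 4.12 (cv2) and the standard library are available. Lean on these libraries where they do the work, as an engineer would, in place of code of your own. Each camera call takes 0.05 s, during which the arm holds its last target. There are 200 camera calls.

## Working session

There is one attempt and no reset: what is moved stays moved. The work goes in short steps, Python scripts to look and compute and a tool call to move; the robot and the scene stay as the last step left them, time stands still between calls to the robot, and variables do not carry over. Pictures are saved under pics/ and viewed, at most 10 in all, crops included, and the job is handed in when it is done.

Besides the shell and the picture viewer there is one more tool, called after "Call:" as name([rows], argument=value, ...), one row to a line, values as JSON. arm_command: Moves the arm, as the interface text tells. Its arguments: {"type":"object","properties":{"deltas":{"type":"array"}},"required":["deltas"]}

```bash
mkdir -p pics; cat > h.py <<'E'
import numpy as np, cv2
from station import sense, capture, finish_job, tip_reach
def cam(name):
    c=capture(name); f=200/np.tan(np.radians(c["fovy"])/2)
    K=np.array([[f,0,c["cx"]],[0,f,c["cy"]],[0,0,1]]); R=cv2.Rodrigues(np.array(c["rvec"],float))[0]; t=np.array(c["tvec"],float).ravel()
    return np.array(c["pixels"],np.uint8),K,R,t
def onplane(K,R,t,uv,z):
    d=R.T@np.linalg.solve(K,[uv[0],uv[1],1.]); o=-R.T@t
    return o+d*(z-o[2])/d[2]
def proj(K,R,t,P):
    p=K@(R@np.asarray(P,float)+t); return p[:2]/p[2]
def tri(obs):
    A=[];b=[]
    for K,R,t,uv in obs:
        d=R.T@np.linalg.solve(K,[uv[0],uv[1],1.]); d/=np.linalg.norm(d); M=np.eye(3)-np.outer(d,d); A.append(M); b.append(M@(-R.T@t))
    return np.linalg.solve(sum(A),sum(b))
E
python3 - <<'E'
from h import *
import pickle
s=sense(); print(s["time_s"],s["tcp_pos"],np.round(s["ee_rot"],3),s["gripper_width"],tip_reach)
D={}
for n in("scene","side","wrist"):
    D[n]=cam(n); p,K,R,t=D[n]; print(n,np.round(-R.T@t,3),np.round(R[2],2),K[0,0])
pickle.dump(D,open("d0.pkl","wb"))
cv2.imwrite("pics/a.png",D["scene"][0]); cv2.imwrite("pics/b.png",D["side"][0])
E
```

```text
0.0 [ 0.17367001 -0.59981003  0.24045563] [[-0.961 -0.278 -0.001]
 [-0.278  0.961  0.002]
 [ 0.     0.002 -1.   ]] 1.001193971885691 0.019
scene [-0.123  0.442  0.492] [ 0.78 -0.39 -0.49] 370.6664060345918
side [0.581 0.905 0.368] [-0.06 -0.93 -0.35] 380.5207491115637
wrist [ 0.108 -0.62   0.384] [ 0.24  0.07 -0.97] 331.0062339727154
```

View pics/a.png

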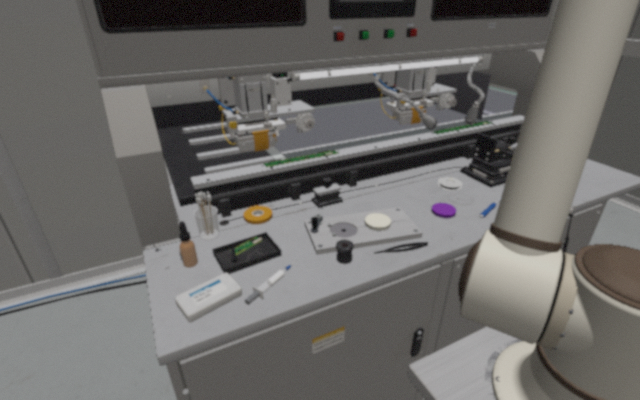

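View pics/b.png

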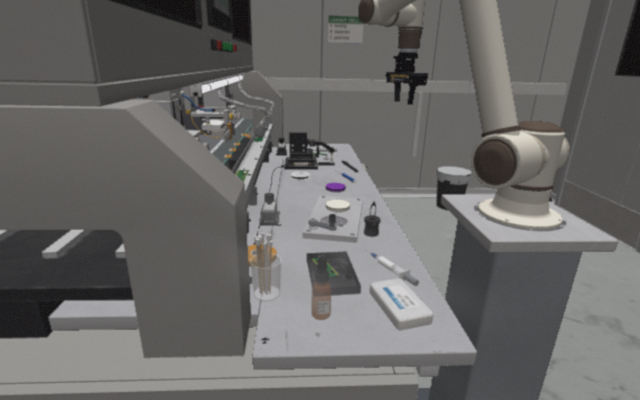

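The scene view has the plate at about (362,229). On it are a white disc at (378,221), the pocket at (343,229) and the black knob at (316,222). A purple disc sits at (444,210) and another white round thing at (450,183), both off the plate. The disc on the plate is the only white one on its -x half, so it fits; I'll confirm in an enlarged crop.

```bash
python3 - <<'E'
from h import *
import pickle
D=pickle.load(open("d0.pkl","rb"))
a=D["scene"][0][190:265,295:435]; b=D["side"][0][180:250,290:390]
a=cv2.resize(a,None,fx=5.7,fy=5.7,interpolation=cv2.INTER_CUBIC); b=cv2.resize(b,None,fx=8,fy=8,interpolation=cv2.INTER_CUBIC)
cv2.imwrite("pics/c.png",a);cv2.imwrite("pics/d.png",b)
E
```

```text
(no output)
```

View pics/c.png

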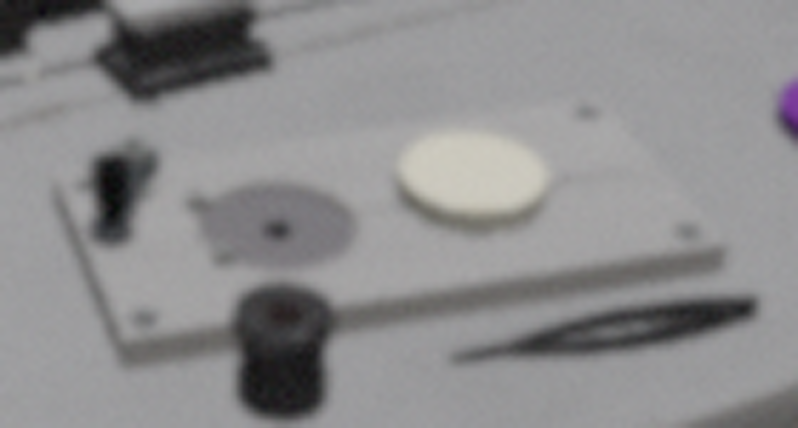

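View pics/d.png

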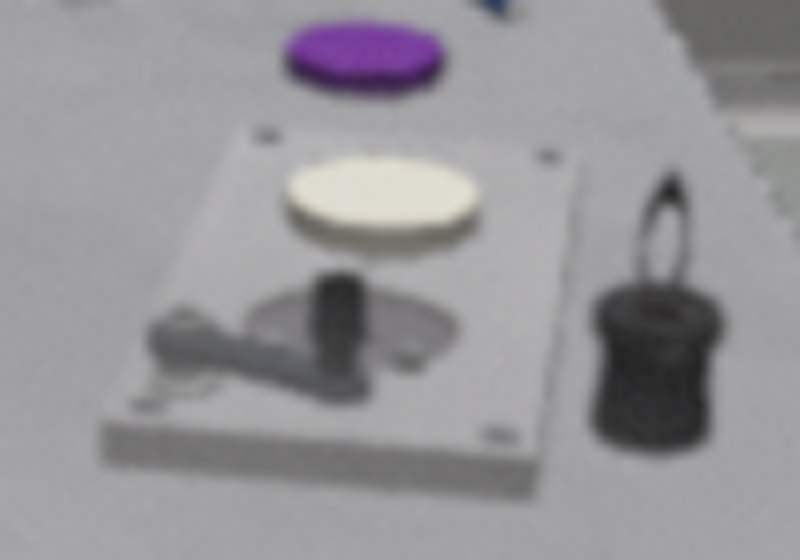

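The crops confirm it: on the plate there is one cream-white disc, scene (378,220) and side (338,204). The purple disc, side (335,186), lies on the bench and is the decoy. The pocket is at scene (344,230) with the pins left of it, and the keeper is open with its pivot on the far side. So plate +x points roughly along world +y.

```bash
python3 - <<'E'
from h import *
import pickle
D=pickle.load(open("d0.pkl","rb"))
S=lambda u,v:(295+u/5.7-.4,190+v/5.7-.4); T=lambda u,v:(290+u/8-.4,180+v/8-.4)
M={'discTop':((473,173),(384,192)),'pocket':((278,229),(354,327)),'holeA':((587,112),(268,135)),'holeB':((690,232),(548,156)),'holeC':((146,318),(500,435)),
'cornNL':((122,347),(540,460)),'cornNR':((722,250),(578,160)),'cornFL':((57,185),(100,425)),'knobtop':((112,160),(340,280)),'loupeTop':((283,310),(658,305))}
for k,(a,b) in M.items():
    a,b=S(*a),T(*b)
    X=tri([D["scene"][1:]+(a,),D["side"][1:]+(b,)])
    print(k,np.round(X*1e3,1),*[np.round(proj(*D[n][1:],X)-p,1) for n,p in(("scene",a),("side",b))])
E
```

```text
discTop [480.3  -6.2  23.8] [-0.  0.] [-0. -0.]
pocket [496.5  76.8  11.9] [ 0.  -0.2] [0.1 0.1]
holeA [512.4 -89.4  13.7] [-0.   0.1] [-0.  -0.1]
holeB [417.2 -69.7  13.1] [-0.   0.1] [-0. -0.]
holeC [463.5 153.4  13.3] [-0.   0.2] [-0.1 -0.2]
cornNL [454.1 167.9  11.9] [ 0.  -0.2] [0.1 0.2]
cornNR [405.5 -77.    9.1] [-0.   0.1] [-0.  -0.1]
cornFL [572.1 141.3   9.5] [ 0.1 -0.5] [0.2 0.5]
knobtop [508.3 145.8  56.5] [-0.1  0.3] [-0.1 -0.3]
loupeTop [415.6 121.5  38.1] [-0.  0.] [-0. -0.]
```

Call:
arm_command([
  [0,0,-0.07,-2.7,2.75,0.1,0],
  [0,0,-0.14,-5.4,5.5,0.3,0],
  [0,0,-0.21,-8.1,8.25,0.6,0],
  [0,0,-0.28,-10.8,11,0.9,0],
  [0,0,-0.35,-13.5,13.75,1.2,0],
  [0,0,-0.42,-16.2,16.5,1.5,0],
  [0,0,-0.49,-18.9,19.25,1.8,0],
  [0,0,-0.56,-21.6,22,2,0],
])

```text
time_s: 0.82
tcp_pos: [0.3203, -0.3271, 0.2212]
ee_rot: [[-0.664, -0.748, -0.0], [-0.748, 0.664, 0.0], [-0.0, 0.0, -1.0]]
wrist_force: [1.0, -0.8, 0.3]
gripper_width: 0.526
gripper_force: 0.0
```

```bash
cat > go.py <<'E'
from h import *
import sys
# plate frame: centre C, yaw A; target plate x,y (mm), tcp z (mm) -> tool deltas (cm, rad), tool x = -plate x
def plate(): return np.array([float(v) for v in open("plate.txt").read().split()])
def P2W(x,y):
    cx,cy,a=plate(); c,s=np.cos(np.radians(a)),np.sin(np.radians(a)); return np.array([cx+c*x-s*y,cy+s*x+c*y])
def W2P(w):
    cx,cy,a=plate(); c,s=np.cos(np.radians(a)),np.sin(np.radians(a)); d=np.array(w[:2])-[cx,cy]; return np.array([c*d[0]+s*d[1],-s*d[0]+c*d[1]])
def delta(x,y,z):
    from scipy.spatial.transform import Rotation as Ro
    s=sense(); R=np.array(s["ee_rot"]); p=np.array(s["tcp_pos"])*1e3; a=np.radians(plate()[2]); c,q=np.cos(a),np.sin(a)
    Rt=np.array([[-c,-q,0],[-q,c,0],[0,0,-1]])
    print("t",s["time_s"],"plate xy",np.round(W2P(p),1),"z",p[2].round(1),"F",np.round(s["wrist_force"],1),"w",s["gripper_width"])
    print("rv",Ro.from_matrix(R.T@Rt).as_rotvec().round(3),"d",(R.T@(np.r_[P2W(x,y),z]-p)/10).round(2))
if __name__=="__main__": delta(*map(float,sys.argv[1:4]))
E
echo 488 32 78.4 > plate.txt; python3 go.py -90 0 200
```

```text
t 0.8167 plate xy [-385.5   92.1] z 221.2 F [ 1.  -0.8  0.3] w 0.5256144497162031
rv [ 0.     0.    -0.523] d [-30.19   6.79   2.13]
```

Call:
arm_command([
  [0,0,-0.07,-3.9,0.9,0.2,0],
  [0,0,-0.14,-7.8,1.8,0.5,0],
  [0,0,-0.21,-11.7,2.7,0.8,0],
  [0,0,-0.28,-15.6,3.6,1.1,0],
  [0,0,-0.35,-19.5,4.4,1.4,0],
  [0,0,-0.42,-23.4,5.3,1.7,0],
  [0,0,-0.49,-27,6.1,2,0],
  [0,0,-0.523,-30.2,6.8,2.1,0],
])

```text
time_s: 1.48
tcp_pos: [0.471, -0.0561, 0.2001]
ee_rot: [[-0.2, -0.98, -0.001], [-0.98, 0.2, 0.0], [0.0, 0.001, -1.0]]
wrist_force: [0.3, 0.0, -0.3]
gripper_width: 0.505
gripper_force: 0.0
```

```bash
python3 go.py -90 0 200; python3 - <<'E'
from h import *
import pickle
D=cam("wrist"); pickle.dump(D,open("w1.pkl","wb")); print(-D[2].T@D[3],D[2][2])
cv2.imwrite("pics/e.png",cv2.resize(D[0],(800,500),interpolation=cv2.INTER_CUBIC))
E
```

```text
t 1.4833 plate xy [-89.7  -1.1] z 200.1 F [ 0.3  0.  -0.3] w 0.5049722794142576
rv [ 0.001 -0.     0.001] d [0.03 0.11 0.01]
[ 0.45637485 -0.12300415  0.34401068] [ 0.04934086  0.24380066 -0.96856942]
```

View pics/e.png

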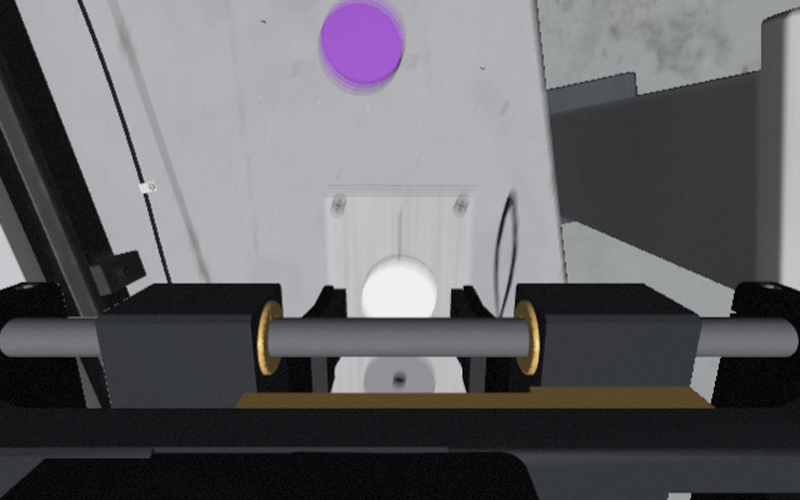

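The wrist view shows the white disc centred at column about 399, the pocket hole at (399,380) and the plate holes at (339,206) and (461,206). All are in the 800-wide picture.

```bash
python3 - <<'E'
from go import *
import pickle
D=pickle.load(open("w1.pkl","rb"))
for k,uv,z in(("disc",(399,295),.026),("hole",(399,380),.010),("hA",(339,206),.014),("hB",(461,206),.014)):
    w=onplane(*D[1:],np.array(uv)/1.25-.1,z)*1e3; print(k,w.round(1),W2P(w).round(1))
E
python3 go.py -90 0 37
```

```text
disc [479.4  -5.8  26. ] [-38.7   0.8]
hole [496.9  80.3  10. ] [49.1  1. ]
hA [512.2 -85.2  14. ] [-109.9  -47.3]
hB [416.4 -65.6  14. ] [-110.    50.5]
t 1.5333 plate xy [-86.2  -3.8] z 200.3 F [3.5 2.7 1.1] w 0.4981700093629146
rv [-0.003  0.001  0.004] d [ 0.4   0.42 16.33]
```

Call:
arm_command([
  [0,0,0,0,0.1,3,0],
  [0,0,0,0,0.1,6,0],
  [0,0,0,0,0.1,9,0],
  [0,0,0,0,0.1,12,0],
  [0,0,0,0,0.1,13.5,0],
  [0,0,0,0,0.1,14,0],
  [0,0,0,0,0.1,14,0],
  [0,0,0,0,0.1,14,0],
])

```text
time_s: 2.2
tcp_pos: [0.4703, -0.0582, 0.0612]
ee_rot: [[-0.204, -0.979, 0.001], [-0.979, 0.204, -0.0], [-0.0, -0.001, -1.0]]
wrist_force: [0.7, -0.9, 1.0]
gripper_width: 0.501
gripper_force: 0.0
```

```bash
python3 go.py -90 0.8 38; sleep 0; python3 go.py -90 0.8 38
```

```text
t 2.2 plate xy [-91.9  -0.8] z 61.2 F [ 0.7 -0.9  1. ] w 0.5013178786208761
rv [-0.001  0.    -0.003] d [-0.19  0.16  2.32]
t 2.2 plate xy [-91.9  -0.8] z 61.2 F [ 0.7 -0.9  1. ] w 0.5013178786208761
rv [-0.001  0.    -0.003] d [-0.19  0.16  2.32]
```

Call:
arm_command([
  [0,0,0,0,0.08,0.8,0],
  [0,0,0,0,0.12,1.5,0],
  [0,0,0,0,0.12,2.1,0],
  [0,0,0,0,0.12,2.3,0],
  [0,0,0,0,0.12,2.3,0],
  [0,0,0,0,0.12,2.3,0],
])

```text
time_s: 2.7
tcp_pos: [0.4685, -0.058, 0.0375]
ee_rot: [[-0.204, -0.979, -0.0], [-0.979, 0.204, -0.0], [0.0, 0.0, -1.0]]
wrist_force: [-0.4, -0.2, -0.6]
gripper_width: 0.502
gripper_force: 0.0
```

```bash
python3 go.py 0 0.8 38;  python3 - <<'E'
from h import *
import pickle
D={n:cam(n) for n in("scene","side")}; pickle.dump(D,open("d1.pkl","wb"))
a=cv2.resize(D["scene"][0][170:265,295:435],None,fx=4,fy=4,interpolation=cv2.INTER_CUBIC)
b=cv2.resize(D["side"][0][155:250,290:390],None,fx=4,fy=4,interpolation=cv2.INTER_CUBIC)
cv2.imwrite("pics/f.png",np.hstack([a[:,:400],b]))
E
```

```text
t 2.7 plate xy [-92.   1.] z 37.5 F [-0.4 -0.2 -0.6] w 0.5016705575479553
rv [ 0.    -0.    -0.003] d [-9.2   0.01 -0.05]
```

View pics/f.png

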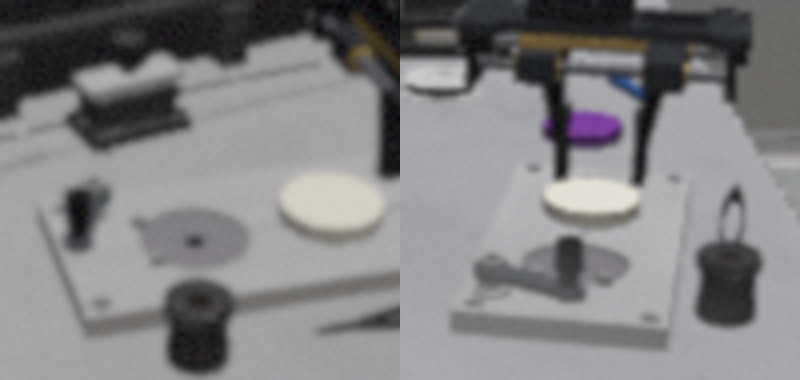

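Both fingers stand behind the disc (side crop, legs at columns 560 and 640, disc at 591), clear of everything. Now push.

Call:
arm_command([
  [0,0,0,-0.5,0,0,0],
  [0,0,0,-1,0,0,0],
  [0,0,0,-1.5,0,0,0],
  [0,0,0,-2,0,0,0],
  [0,0,0,-2.5,0,0,0],
  [0,0,0,-3,0,0,0],
  [0,0,0,-3.5,0,0,0],
  [0,0,0,-4,0,0,0],
])

```text
time_s: 3.47
tcp_pos: [0.4766, -0.0183, 0.0376]
ee_rot: [[-0.204, -0.979, -0.0], [-0.979, 0.204, -0.0], [0.0, 0.0, -1.0]]
wrist_force: [-0.5, -0.7, 1.0]
gripper_width: 0.5
gripper_force: 0.5
```

Call:
arm_command([
  [0,0,0,-0.5,0,0,0],
  [0,0,0,-1,0,0,0],
  [0,0,0,-1.5,0,0,0],
  [0,0,0,-2,0,0,0],
  [0,0,0,-2.5,0,0,0],
  [0,0,0,-3,0,0,0],
  [0,0,0,-3.5,0,0,0],
  [0,0,0,-4,0,0,0],
])

```text
time_s: 4.13
tcp_pos: [0.4849, 0.0209, 0.0375]
ee_rot: [[-0.205, -0.979, -0.0], [-0.979, 0.205, -0.0], [0.0, 0.0, -1.0]]
wrist_force: [-0.3, -1.6, 1.0]
gripper_width: 0.499
gripper_force: 0.6
```

```bash
python3 go.py 15 0.8 38;  python3 - <<'E'
from h import *
import pickle
D={n:cam(n) for n in("scene","side")}; pickle.dump(D,open("d1.pkl","wb"))
a=cv2.resize(D["scene"][0][170:265,295:435],None,fx=4,fy=4,interpolation=cv2.INTER_CUBIC)
b=cv2.resize(D["side"][0][155:250,290:390],None,fx=4,fy=4,interpolation=cv2.INTER_CUBIC)
cv2.imwrite("pics/g.png",np.hstack([a[:,:400],b]))
E
```

```text
t 4.1333 plate xy [-11.5   0.8] z 37.5 F [-0.3 -1.6  1. ] w 0.49945609631727556
rv [ 0.    -0.    -0.004] d [-2.65  0.   -0.05]
```

View pics/g.png

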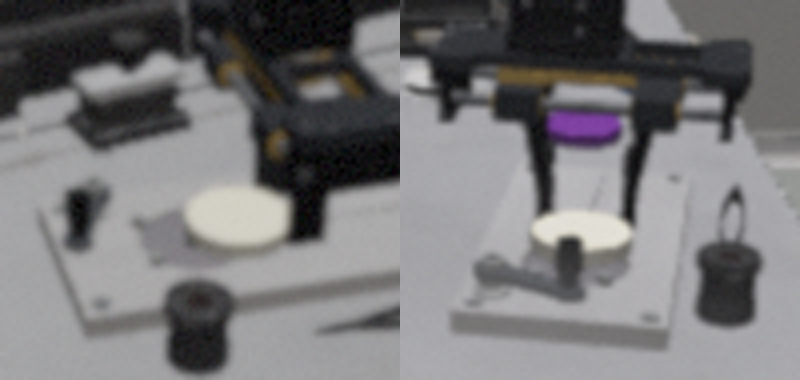

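The disc is flat and centred in the fork, half over the pocket. Continue more slowly.

Call:
arm_command([
  [0,0,0,-0.4,0,0,0],
  [0,0,0,-0.8,0,0,0],
  [0,0,0,-1.1,0,0,0],
  [0,0,0,-1.4,0,0,0],
  [0,0,0,-1.7,0,0,0],
  [0,0,0,-1.9,0,0,0],
  [0,0,0,-2.1,0,0,0],
  [0,0,0,-2.2,0,0,0],
])

```text
time_s: 4.9
tcp_pos: [0.4894, 0.0422, 0.0375]
ee_rot: [[-0.204, -0.979, 0.0], [-0.979, 0.204, 0.0], [-0.0, -0.0, -1.0]]
wrist_force: [0.3, -0.1, -0.0]
gripper_width: 0.498
gripper_force: 0.3
```

Call:
arm_command([
  [0,0,0,-0.1,0,0,0],
  [0,0,0,-0.2,0,0,0],
  [0,0,0,-0.3,0,0,0],
  [0,0,0,-0.4,0,0,0],
])

```text
time_s: 5.23
tcp_pos: [0.49, 0.0458, 0.0375]
ee_rot: [[-0.205, -0.979, -0.0], [-0.979, 0.205, -0.0], [0.0, 0.0, -1.0]]
wrist_force: [-0.6, -1.3, 0.4]
gripper_width: 0.502
gripper_force: 0.4
```

```bash
python3 go.py 15 0.8 38;  python3 - <<'E'
from h import *
import pickle
D={n:cam(n) for n in("scene","side")}; pickle.dump(D,open("d1.pkl","wb"))
a=cv2.resize(D["scene"][0][195:265,305:405],None,fx=4,fy=4,interpolation=cv2.INTER_CUBIC)
b=cv2.resize(D["side"][0][180:250,290:390],None,fx=4,fy=4,interpolation=cv2.INTER_CUBIC)
cv2.imwrite("pics/i.png",np.hstack([a,b]))
E
```

```text
t 5.2333 plate xy [13.9  0.8] z 37.5 F [-0.6 -1.3  0.4] w 0.501734830591717
rv [ 0.    -0.    -0.004] d [-0.11  0.   -0.05]
```

View pics/i.png

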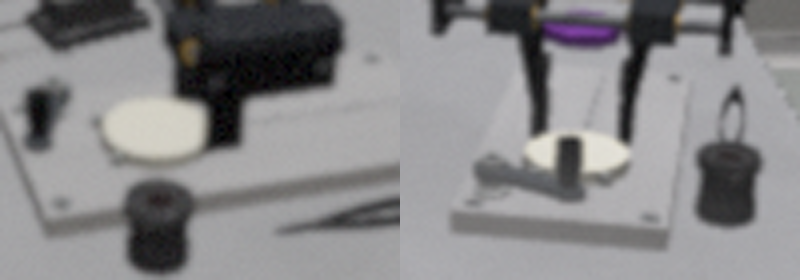

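The disc is about at the pins (scene crop, left rim next to pin at (97,122)). Push on in 1 mm steps, watching force; I'll check seating numerically from the cream blob.

Call:
arm_command([
  [0,0,0,-0.1,0,0,0],
  [0,0,0,-0.15,0,0,0],
  [0,0,0,-0.2,0,0,0],
  [0,0,0,-0.2,0,0,0],
])

```text
time_s: 5.67
tcp_pos: [0.4901, 0.0473, 0.0375]
ee_rot: [[-0.205, -0.979, -0.001], [-0.979, 0.205, -0.001], [0.001, 0.001, -1.0]]
wrist_force: [-0.6, -2.7, -0.0]
gripper_width: 0.498
gripper_force: 1.6
```

```bash
cat > blob.py <<'E'
from go import *
import pickle
# predicted pixel mask of disc top outline vs seen cream edge: fit (x,y,z) of disc top circle (R=31) to cream contour in side+scene
from scipy.optimize import least_squares
def contour(n,D,lo):
    im=D[0].astype(int); m=((im[...,2]-im[...,0])>lo)&(im.min(2)>130)
    return m
def fit(D,names=("side",)):
    pass
E
python3 go.py 15 0.8 38; python3 - <<'E'
from go import *
import pickle
D0=pickle.load(open("d0.pkl","rb")); D1={n:cam(n) for n in("scene","side")}
for tag,D in(("before",D0),("now",D1)):
    for n,(r0,r1,c0,c1) in(("scene",(200,250,325,410)),("side",(190,235,310,370))):
        im=cv2.GaussianBlur(D[n][0],(3,3),0)[r0:r1,c0:c1].astype(int); m=(((im[...,2]-im[...,0])>12)&(im.min(2)>140)).astype(np.uint8)
        _,_,st,ce=cv2.connectedComponentsWithStats(m); i=1+st[1:,4].argmax(); print(tag,n,ce[i].round(1)+[c0,r0],st[i])
K,R,t=D1["side"][1:]; w=P2W(45.6,.8)/1e3
for z in(.026,.022): print([proj(*D1[n][1:],[*w,z]).round(1) for n in("scene","side")])
E
```

```text
t 5.6667 plate xy [15.4  1. ] z 37.5 F [-0.6 -2.7 -0. ] w 0.49811173519735114
rv [ 0.001 -0.001 -0.004] d [ 0.04 -0.02 -0.05]
before scene [377.6 220.4] [ 42  15  22  13 217]
before side [337.3 204.2] [ 17  10  22   9 116]
now scene [343.4 226.7] [  6  21  24  14 240]
now side [325.6 216.7] [12 24  7  8 28]
[array([343.6, 224.5]), array([334.2, 215.1])]
[array([343.5, 226. ]), array([334.1, 216.7])]
```

Call:
arm_command([
  [0,0,0,1,0,0,0],
  [0,0,0,2,0,0,0],
  [0,0,0,3,0,0,0],
  [0,0,0,3,0,-4,0],
  [0,0,0,3,0,-7,0],
  [0,0,0,3,0,-7,0],
])

```text
time_s: 6.27
tcp_pos: [0.4883, 0.0186, 0.113]
ee_rot: [[-0.204, -0.979, 0.012], [-0.979, 0.204, 0.003], [-0.005, -0.011, -1.0]]
wrist_force: [1.1, 0.6, 1.0]
gripper_width: 0.497
gripper_force: 0.0
```

```bash
python3 go.py 15 0.8 38; python3 - <<'E'
from go import *
D1={n:cam(n) for n in("scene","side")}
for n,(r0,r1,c0,c1) in(("scene",(200,250,325,410)),):
    im=cv2.GaussianBlur(D1[n][0],(3,3),0)[r0:r1,c0:c1].astype(int); m=(((im[...,2]-im[...,0])>12)&(im.min(2)>140)).astype(np.uint8)
    _,_,st,ce=cv2.connectedComponentsWithStats(m); i=1+st[1:,4].argmax(); print(n,ce[i].round(1)+[c0,r0],st[i])
a=cv2.resize(D1["scene"][0][205:250,310:375],None,fx=6,fy=6,interpolation=cv2.INTER_CUBIC)
b=cv2.resize(D1["side"][0][195:240,302:367],None,fx=6,fy=6,interpolation=cv2.INTER_CUBIC)
cv2.imwrite("pics/j.png",np.hstack([a,b]))
E
```

```text
t 6.2667 plate xy [-13.1  -3. ] z 113.0 F [1.1 0.6 1. ] w 0.497315241543429
rv [-0.011  0.005 -0.003] d [-2.77  0.47  7.51]
scene [342.9 227.1] [  7  21  23  14 230]
```

View pics/j.png

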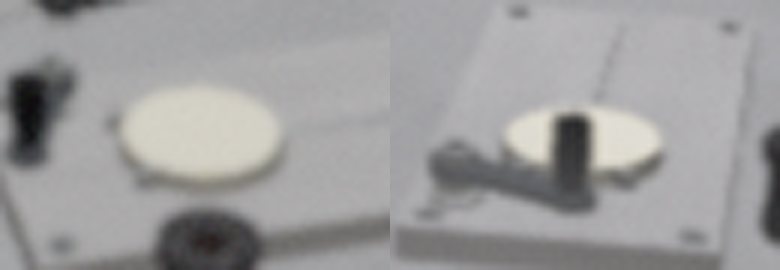

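```bash
python3 - <<'E'
from go import *
import pickle
D=pickle.load(open("d0.pkl","rb"))
for a,b in(((377.6,220.4),(337.6,203.6)),((342.9,227.0),(333.8,217.0)),((342.9,226.7),(333.8,216.6))):
    X=tri([D["scene"][1:]+(a,),D["side"][1:]+(b,)])*1e3; print(X.round(1),W2P(X).round(1))
E
```

```text
[480.   -6.2  23.3] [-39.1   0.1]
[496.8  78.   20.6] [46.9  0.7]
[496.8  78.1  21.6] [46.9  0.7]
```

```bash
python3 - <<'E'
from go import *
import pickle
D0=pickle.load(open("d0.pkl","rb")); C=[cam("scene")[0] for _ in range(4)]; S=[cam("side")[0] for _ in range(4)]
n=np.mean(C,0); s=np.mean(S,0)
for tag,im,c,r in(("before sc",D0["scene"][0],378,(210,236)),("now sc",n,343,(216,242)),("before sd",D0["side"][0],338,(196,216)),("now sd",s,341,(209,229)),("now sd",s,327,(209,229))):
    p=im[r[0]:r[1],c-2:c+3].mean(1); print(tag,c,r); print((p[:,2]).astype(int),"\n",(p[:,2]-p[:,0]).astype(int))
E
```

```text
before sc 378 (210, 236)
[163 168 174 186 198 202 203 203 202 202 202 203 202 202 201 199 185 154
 126 117 126 143 159 163 163 163] 
 [ 0  1  4  8 12 13 13 14 14 13 13 13 12 13 13 14 15 14 10  9  5  1  1  0
  0  0]
now sc 343 (216, 242)
[171 172 177 191 205 210 211 211 211 211 211 211 210 211 210 210 207 196
 169 139 134 146 151 133  99  74] 
 [ 0  1  3  8 12 13 14 14 13 13 13 13 13 13 13 13 14 16 14 11  8  4  1  0
  0  0]
before sd 338 (196, 216)
[167 173 174 189 217 222 222 222 221 222 222 208 159 122 116 124 145 166
 170 160] 
 [-2 -1 -1  6 14 12 13 13 12 12 13 17 12  9  7  5  0 -1 -2  0]
now sd 341 (209, 229)
[178 178 178 179 190 211 221 223 223 222 223 222 213 177 134 113 117 141
 168 174] 
 [-1 -1 -1  0  4 10 12 11 11 11 11 12 14 11  4  2  1  0 -1 -1]
now sd 327 (209, 229)
[178 177 177 182 197 206 199 196 195 193 188 185 169 135 110 100  94  92
  90 104] 
 [-1  0 -1  1  8 13 13 12 12 12 12 12 10  6  1 -3 -5 -4 -2 -1]
```

The scene profile's dark rim shrank from about 4.0 to 2.5 px. That matches 12 mm down to 8 mm showing, and the triangulated top dropped 2–3 mm, so the disc is seated. Next is the keeper: closed fingers behind the knob, then sweep along its arc.

```bash
echo 489.1 33.2 78.2 > plate.txt; python3 go.py 150 2 113
```

```text
t 6.7667 plate xy [-15.6   1.9] z 106.8 F [-0.1  0.7 -0.3] w 0.5000163512213126
rv [ 0.001 -0.001  0.   ] d [-1.656e+01  1.000e-02 -6.300e-01]
```

Call:
arm_command([
  [0,0,0,-2.5,0,-0.5,1],
  [0,0,0,-5,0,-0.6,1],
  [0,0,0,-7.5,0,-0.6,1],
  [0,0,0,-10,0,-0.6,1],
  [0,0,0,-12.5,0,-0.6,1],
  [0,0,0,-15,0,-0.6,1],
  [0,0,0,-16.5,0,-0.6,1],
  [0,0,0,-16.5,0,-0.6,1],
])

```text
time_s: 7.43
tcp_pos: [0.519, 0.1825, 0.1132]
ee_rot: [[-0.201, -0.979, 0.001], [-0.979, 0.201, 0.0], [-0.0, -0.001, -1.0]]
wrist_force: [0.3, 0.0, -0.0]
gripper_width: 0.031
gripper_force: 0.0
```

Call:
arm_command([
  [0,0,0,0,0,1.5,1],
  [0,0,0,0,0,3,1],
  [0,0,0,0,0,4.5,1],
  [0,0,0,0,0,5.2,1],
  [0,0,0,0,0,5.2,1],
  [0,0,0,0,0,5.2,1],
])

```text
time_s: 7.93
tcp_pos: [0.5181, 0.1794, 0.0615]
ee_rot: [[-0.205, -0.979, -0.001], [-0.979, 0.205, -0.001], [0.001, 0.0, -1.0]]
wrist_force: [-0.7, 1.0, 0.0]
gripper_width: 0.009
gripper_force: 0.0
```

```bash
python3 go.py 140 2 61; python3 - <<'E'
from go import *
from scipy.spatial.transform import Rotation as Ro
# waypoints: knob angle th; face turned g (plate ccw); TCP = knob + 17*(cos g, sin g); tool frame at present ~ plate: dx=-X, dy=Y
s=sense(); p0=W2P(np.array(s["tcp_pos"])*1e3)
for th in range(60,146,5):
    g=np.clip((th-70)*0.5,0,35); r,gr=np.radians(th),np.radians(g)
    q=np.array([95+50*np.cos(r),-42+50*np.sin(r)])+17*np.array([np.cos(gr),np.sin(gr)])
    d=q-p0; print(th,"rz",(-gr).round(2),"dx",(-d[0]/10).round(1),"dy",(d[1]/10).round(1))
E
```

```text
t 7.9333 plate xy [149.    1.5] z 61.5 F [-0.7  1.   0. ] w 0.008696412179697285
rv [ 0.    -0.001 -0.   ] d [0.9  0.05 0.05]
60 rz -0.0 dx 1.2 dy -0.0
65 rz -0.0 dx 1.6 dy 0.2
70 rz -0.0 dx 2.0 dy 0.3
75 rz -0.04 dx 2.4 dy 0.6
80 rz -0.09 dx 2.8 dy 0.7
85 rz -0.13 dx 3.3 dy 0.9
90 rz -0.17 dx 3.7 dy 0.9
95 rz -0.22 dx 4.2 dy 1.0
100 rz -0.26 dx 4.6 dy 1.0
105 rz -0.31 dx 5.1 dy 1.0
110 rz -0.35 dx 5.5 dy 0.9
115 rz -0.39 dx 5.9 dy 0.8
120 rz -0.44 dx 6.4 dy 0.7
125 rz -0.48 dx 6.8 dy 0.5
130 rz -0.52 dx 7.1 dy 0.3
135 rz -0.57 dx 7.5 dy 0.1
140 rz -0.61 dx 7.8 dy -0.2
145 rz -0.61 dx 8.1 dy -0.5
```

Call:
arm_command([
  [0,0,0,0.6,0,0,1],
  [0,0,0,1.2,0,0,1],
  [0,0,0,1.6,0.2,0,1],
  [0,0,0,2.0,0.3,0,1],
  [0,0,-0.04,2.4,0.5,0,1],
  [0,0,-0.09,2.8,0.7,0,1],
  [0,0,-0.13,3.3,0.9,0,1],
  [0,0,-0.17,3.7,0.9,0,1],
])

```text
time_s: 8.6
tcp_pos: [0.501, 0.1453, 0.0619]
ee_rot: [[-0.034, -0.999, -0.0], [-0.999, 0.034, 0.001], [-0.001, 0.0, -1.0]]
wrist_force: [-2.0, 1.3, 0.3]
gripper_width: 0.003
gripper_force: 1.5
```

```bash
python3 go.py 112 10 61; python3 - <<'E'
from go import *
s=sense(); p0=np.array(s["tcp_pos"])*1e3; R=np.array(s["ee_rot"])
for th in range(95,151,5):
    g=np.clip((th-70)*0.5,0,35); r,gr=np.radians(th),np.radians(g)
    q=np.array([95+50*np.cos(r),-42+50*np.sin(r)])+17*np.array([np.cos(gr),np.sin(gr)])
    d=R.T@(np.r_[P2W(*q),61]-p0); print(th,"rz",(-gr+.17).round(2),(d/10).round(1))
D={n:cam(n)[0] for n in("scene","side")}
a=cv2.resize(D["scene"][205:250,310:375],None,fx=6,fy=6,interpolation=cv2.INTER_CUBIC)
b=cv2.resize(D["side"][195:240,302:367],None,fx=6,fy=6,interpolation=cv2.INTER_CUBIC)
cv2.imwrite("pics/k.png",np.hstack([a,b]))
E
```

```text
t 8.6 plate xy [112.1  11.3] z 61.9 F [-2.   1.3  0.3] w 0.003312680186788465
rv [0.    0.001 0.172] d [ 0.04 -0.12  0.09]
95 rz -0.05 [0.5 0.1 0.1]
100 rz -0.09 [0.9 0.2 0.1]
105 rz -0.14 [1.4 0.3 0.1]
110 rz -0.18 [1.8 0.3 0.1]
115 rz -0.22 [2.2 0.2 0.1]
120 rz -0.27 [2.7 0.2 0.1]
125 rz -0.31 [3.1 0.1 0.1]
130 rz -0.35 [ 3.5 -0.   0.1]
135 rz -0.4 [ 3.9 -0.2  0.1]
140 rz -0.44 [ 4.3 -0.4  0.1]
145 rz -0.44 [ 4.6 -0.7  0.1]
150 rz -0.44 [ 4.9 -1.   0.1]
```

Call:
arm_command([
  [0,0,-0.05,0.5,0.1,0,1],
  [0,0,-0.09,0.9,0.2,0,1],
  [0,0,-0.14,1.4,0.3,0,1],
  [0,0,-0.18,1.8,0.3,0,1],
  [0,0,-0.22,2.2,0.2,0,1],
  [0,0,-0.27,2.7,0.2,0,1],
  [0,0,-0.31,3.1,0.1,0,1],
  [0,0,-0.35,3.5,0,0,1],
])

```text
time_s: 9.37
tcp_pos: [0.4992, 0.1098, 0.0613]
ee_rot: [[0.309, -0.951, -0.003], [-0.951, -0.309, -0.001], [0.0, 0.003, -1.0]]
wrist_force: [-2.8, 0.2, -0.0]
gripper_width: 0.007
gripper_force: 1.0
```

```bash
python3 go.py 112 10 61; python3 - <<'E'
from go import *
s=sense(); p0=np.array(s["tcp_pos"])*1e3; R=np.array(s["ee_rot"])
for th in range(130,161,5):
    r,gr=np.radians(th),np.radians(35)
    q=np.array([95+50*np.cos(r),-42+50*np.sin(r)])+17*np.array([np.cos(gr),np.sin(gr)])
    d=R.T@(np.r_[P2W(*q),61]-p0); print(th,(d/10).round(1))
im=cam("scene")[0]; g=im[205:235,305:365].min(2)<60; print("dark px cols/rows",np.argwhere(g).mean(0)+[205,305] if g.any() else 0)
E
```

```text
t 9.3667 plate xy [77.1  5.8] z 61.3 F [-2.8  0.2 -0. ] w 0.006529253802442468
rv [ 0.003 -0.001  0.52 ] d [-3.24 -1.37  0.03]
130 [0. 0. 0.]
135 [ 0.4 -0.1  0. ]
140 [ 0.9 -0.2  0. ]
145 [ 1.3 -0.4  0. ]
150 [ 1.6 -0.6  0. ]
155 [ 2.  -0.8  0. ]
160 [ 2.4 -1.1  0. ]
dark px cols/rows [212.27089337 336.16138329]
```

Tracking well with a light contact force, so nothing is blocked. Finish towards the stop, watching the force.

Call:
arm_command([
  [0,0,-0.04,0.3,-0.1,0,1],
  [0,0,-0.08,0.6,-0.15,0,1],
  [0,0,-0.08,0.9,-0.2,0,1],
  [0,0,-0.08,1.1,-0.3,0,1],
  [0,0,-0.08,1.2,-0.35,0,1],
  [0,0,-0.08,1.2,-0.35,0,1],
])

```text
time_s: 9.92
tcp_pos: [0.5054, 0.1021, 0.0614]
ee_rot: [[0.38, -0.925, -0.003], [-0.925, -0.38, 0.003], [-0.004, 0.002, -1.0]]
wrist_force: [-9.9, 12.6, 3.7]
gripper_width: 0.008
gripper_force: 8.0
```

```bash
python3 go.py 74 0 61
```

```text
t 9.9167 plate xy [70.8 -1.9] z 61.4 F [-9.9 12.6  3.7] w 0.008387007506094462
rv [0.003 0.003 0.595] d [-0.37 -0.03  0.04]
```

The force rose to 16 N just where the 140° stop was predicted. Back off, then up.

Call:
arm_command([
  [0,0,0,-1,0.2,0,1],
  [0,0,0,-2.5,0.4,0,1],
  [0,0,0,-3,0.5,-1.5,1],
  [0,0,0,-3,0.5,-5,1],
  [0,0,0,-4,0.5,-9,1],
  [0,0,0,-8,0.5,-12,1],
  [0,0,0,-11,0.5,-14,1],
  [0,0,0,-11,0.5,-14,1],
])

```text
time_s: 10.58
tcp_pos: [0.4626, 0.2049, 0.2074]
ee_rot: [[0.387, -0.922, 0.011], [-0.922, -0.387, 0.007], [-0.003, -0.013, -1.0]]
wrist_force: [0.7, -0.0, -0.1]
gripper_width: 0.005
gripper_force: 0.0
```

```bash
python3 go.py 74 0 61; python3 - <<'E'
from go import *
D={n:cam(n)[0] for n in("scene","side")}
a=cv2.resize(D["scene"][200:260,305:370],None,fx=6,fy=6,interpolation=cv2.INTER_CUBIC)
b=cv2.resize(D["side"][185:245,302:367],None,fx=6,fy=6,interpolation=cv2.INTER_CUBIC)
cv2.imwrite("pics/l.png",np.hstack([a,b]))
E
```

```text
t 10.5833 plate xy [162.7  61.1] z 207.4 F [ 0.7 -0.  -0.1] w 0.0053858850900042445
rv [-0.012  0.006  0.603] d [10.8   0.19 14.62]
```

View pics/l.png

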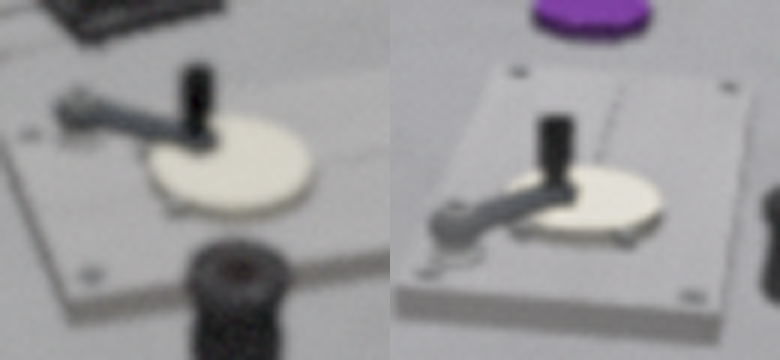

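The keeper lies over the disc with its knob at scene crop (197,100) and side crop (556,150). The disc is flat in the pocket, the loupe stands where it was, and the arm is clear.

```bash
python3 -c "
from station import finish_job; print(finish_job())"
```

```text
the job is handed in; nothing more can be done
None
```

The white disc was slid flat into its pocket and the keeper swung to its end stop over it. I let go, the arm is clear, and the job is handed in; no verdict came back.

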